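Clamp the work block with the bar nut

TASK

Clamp the beech work block in the green hold-down: first push it under the strap until it is home and square against the stop. Then start the brass bar nut, which is sitting loosely on top of the stud: without lifting it off, back it off (anticlockwise from above) until it drops into the thread, and screw it down clockwise until the strap grips the block firmly. Leave the red tin, the wire spool and the black loupe where they stand.

Things in the scene. Friction and masses are not known exactly. Their poses are not given: they have to be found in the camera images.
- hold_down: Green cast hold-down clamp fixed to the bench; casting 100 x 76 x 30 mm, foot flange 116 mm wide, 9 mm thick. Origin on the bench on the axis of its upright steel stud; x points from the block's side towards the strap's hinge, z up. A finger can sweep freely all round the stud above z = 53 mm.
- stop_face (a point): Middle of the stop: the casting's flat front face, 76 mm wide, 30 mm high, at x = -20, z = 20 mm of the hold-down, facing its -x.
- stud_tip (a point): Top of the stud, 95 mm above the bench. Core 18 mm thick; right-hand two-start thread, 26 mm outside, 20 mm per turn, its top at z = 79 mm. A small tooth on each start stops a nut resting on top from turning clockwise; turned anticlockwise it climbs, then falls 5 to 9 mm past the thread's end, and the tooth stops it within about 35 degrees more.
- strap: Aluminium strap 126 x 55 x 8 mm with a slot for the stud, hinged on the hold-down. Origin on the hinge pin, at x = 67, z = 44 mm of the hold-down. A weak spring holds its toe up until the nut presses it down; it is level, underside at z = 40 mm, when it lies on the block.
- strap_toe (a point): Lower edge of the strap's free end, at x = -48 mm of the hold-down, over the block's place; about 4 mm above the block's top at the start.
- bar_nut: Loose brass nut, 120 g. Flange 48 mm wide, 7 mm thick; hub 41 mm wide, 26 mm high; two steel arms 10 mm thick along its +x and -x. Origin at the centre of its underside, z up. It hangs upright on the stud, underside 54 to 58 mm above the bench, its arms roughly across the hold-down; turned back 35 to 90 degrees it drops to about 50 mm. It stays as it is left.
- nut_ball (a point): Centre of the 15 mm black ball on the nut's +x arm, 50 mm from the axis, 16 mm above the nut's underside like the arm; another sits on the -x arm. Dropped, the nut needs 90 to 150 degrees clockwise; only the last 20 resist, and a push of 10 to 20 N on the arm near the ball makes it firm, its underside at about 48 mm.
- work_block: Loose plain light-brown beech block, 45 x 90 x 40 mm, 90 g, on the bench; origin at the centre of its underside, y axis along its length. At the start it lies lengthwise in front of the stop, 25 to 60 mm short of it, up to 0.2 rad askew. Home, its end is flat against the stop, its centre at x = -65, y about 0 of the hold-down.
- red_tin: Round tin with red lid, 65 mm in diameter, 24 mm high, standing by; origin at the centre of its underside.
- wire_spool: Spool of copper wire, 48 mm in diameter, 30 mm high, standing by; origin at the centre of its underside.
- eyeglass: Small black loupe, 33 mm in diameter, 31 mm high, standing by; origin at the centre of its underside.

How it is judged:
On the way, in this order (a step that is already met when the one before it is completed fails the run):
1. the block is home: one end against the stop (within 5 mm), within 22 mm of the middle, square within 0.12 rad (x of work_block in the frame of hold_down above -0.07 m and y of work_block in the frame of hold_down between -0.022 and 0.022 m and angle between the y axis of work_block and the x axis of hold_down, either way round below 0.12 rad and angle between work_block's own z axis and vertical below 0.1 rad and z of bar_nut in the frame of hold_down above 0.0526 m), for 0.2 s.
2. the nut has been backed off and has dropped into the thread (horizontal distance between bar_nut and hold_down below 0.005 m and angle between bar_nut's own z axis and vertical below 0.12 rad and z of bar_nut in the frame of hold_down below 0.0526 m), for 0.2 s.
At the end, for the whole second after the job is handed in: Block home: end within 5 mm of the stop, 22 mm of the middle, square within 0.12 rad, flat. Nut on the thread, underside under 51.5 mm above the bench, upright within 0.12 rad, centred within 5 mm. Strap presses the block with over 4 N. Nut and block at rest (x of work_block in the frame of hold_down above -0.07 m and y of work_block in the frame of hold_down between -0.022 and 0.022 m and angle between the y axis of work_block and the x axis of hold_down, either way round below 0.12 rad and angle between work_block's own z axis and vertical below 0.1 rad and horizontal distance between bar_nut and hold_down below 0.005 m and angle between bar_nut's own z axis and vertical below 0.12 rad and z of bar_nut in the frame of hold_down below 0.0515 m and contact force between strap and work_block above 4 N and linear speed of each of bar_nut, work_block below 0.01 m/s); the robot touches nothing.
It fails at once if the nut is lifted off the stud (underside above 66 mm) (z of bar_nut in the frame of hold_down above 0.066 m).
It fails at once if the red tin is moved more than 25 mm or tipped (distance of red_tin from where it was at the start of the episode above 0.025 m or angle between red_tin's own z axis and vertical above 0.5 rad).
It fails at once if the wire spool is moved more than 25 mm or tipped (distance of wire_spool from where it was at the start of the episode above 0.025 m or angle between wire_spool's own z axis and vertical above 0.5 rad).
It fails at once if the loupe is moved more than 25 mm or tipped (distance of eyeglass from where it was at the start of the episode above 0.025 m or angle between eyeglass's own z axis and vertical above 0.5 rad).
It also fails if it takes over 59 s, if anything falls off the work surface, if the arm or the gripper's body presses on something with over 40 N, if the wrist force passes 120 N, or if a joint passes its speed limit or range.

ROBOT

A 6-joint arm with a two-finger parallel gripper is mounted at the origin on a cart in front of the work surface, level with it; the furniture and walls round the work are solid. World frame = base frame: x ahead of the robot, y to its left, z up, the work surface at z = 0. Lengths are in m, angles in rad, forces in N, time in s.
With the tool pointing down it reaches from about 0.275 to 0.825 m from the base axis. Payload 4.9 kg.
Tool frame: the origin (TCP) lies midway between the tips of the shut fingers; the grasp point (between the pads) lies 19 mm behind it; z points along the fingers, y is the direction in which the jaws open and shut (so a half turn about z gives the same grasp; the last joint's range is limited). The gripper opens to 85 mm and grips with 20 to 120 N. Pads are 22 mm wide; open, the fingers measure 114 mm over their backs; the gripper's body (76 mm by 85 mm) begins 54 mm behind the grasp point. The pads swing forward as they close: fully open they stand 13 mm farther back than shut.
Start: joints at [-1.399, 0.326, -0.193, 1.052, 0, 1.437], TCP at [0.166, -0.524, 0.231] pointing down, gripper open.
Joint ranges: [-2.65, 2.65], [-0.97, 1.79], [-1.3, 1.35], [-1.93, 2.1], [-1.47, 1.37], [-3.14, 3.14]. Speed limits (rad/s): [2.57, 2.57, 3.14, 3.14, 3.14, 3.14].

INTERFACE

Orientations are given as a unit quaternion [w, x, y, z].
In Python, from plant import telemetry, vision, finish_job gives the robot as it stands.
- The arm moves only by the tool drive_tool, never from a script. Its argument "plan" is a list that holds one entry, the list of rows, each a list of 5 numbers: the shift along the tool's x, y, z in cm, then the turn about the tool's z in rad, then the opening, from -1 (shut) to 1 (fully open), so that 0 is half open. In form: [[[x, y, z, turn, hand], ...]]. A call has 1 to 20 rows; each row shifts and turns the pose as measured when the row begins, along the tool's axes as they then stand; what a row does not reach is not made up. A row lasts 1/12 s, in which the tool goes at most 41.7 mm and 7.16 degrees, less where a joint would pass 70% of its speed; a pose out of reach is approached as far as the arm can. A call with a gripper value outside its range is refused whole. The fingers move at their own pace and stop on an object; the grip force is fixed at half the most. Time passes only in rows, so rows that do not move let the fingers close. It gives the time, the measured TCP pose, the force and the opening at its end, in the units of the state.
- telemetry.get_obs(): the state, without advancing time (a new reading comes with each control period).
- vision.grab_frame(name): name is "scene" or "side" or "wrist"; returns a dict with "pixels" (420x560x3 uint8, blue, green, red), "vertical_fov" (degrees; the focal length in pixels is half the picture's height over the tangent of half this angle, whatever the lens; pixels are square), "cx", "cy" (the principal point, pixels), "T" (4x4, takes a point from camera to world coordinates). Camera axes: x right, y down, z forward; pixel columns grow to the right and rows downward; lengths in m; the calibration is good to about 2 mm. A picture is of the moment at which its call begins. There is no depth.
- finish_job(): hands the job in, once; it reports no verdict.
The state is a dict: "clock": time; "qpos": joint angles; "qd": joint speeds; "joint_torque": joint torques, N m; "tool_pos": TCP position; "eef_rot": TCP orientation; "force": force on the tool from outside, world axes, zero at the start; "wrist_torque": the same for the moment, N m; "gripper_width": finger opening in m.
Only numpy, scipy, OpenCV 4.12 (cv2) and the standard library are available. Lean on these libraries where they do the work, as an engineer would, in place of code of your own. Each camera call takes 0.05 s, during which the arm holds its last target.

## Working session

There is one attempt and no reset: what is moved stays moved. The work goes in short steps, Python scripts to look and compute and a tool call to move; the robot and the scene stay as the last step left them, time stands still between calls to the robot, and variables do not carry over. Pictures are saved under pics/ and viewed, and the job is handed in when it is done.

Besides the shell and the picture viewer there is one more tool, called after "Request:" as a command line: name --argument value ..., lists and objects as JSON in quotes. drive_tool: Moves the arm, as the interface text tells. Its arguments: {"type":"object","properties":{"plan":{"type":"array"}},"required":["plan"]}

```bash
mkdir -p pics; cat > h.py <<'E'
import numpy as np,cv2
from plant import telemetry, vision
def grab(n,save=None):
    f=vision.grab_frame(n)
    if save: cv2.imwrite('pics/'+save,f['pixels'])
    return f
def ray(f,u,v):
    F=f['pixels'].shape[0]/2/np.tan(np.radians(f['vertical_fov'])/2)
    d=np.array([(u-f['cx'])/F,(v-f['cy'])/F,1]);T=np.array(f['T'])
    return T[:3,3],T[:3,:3]@d
def onz(f,u,v,z):
    o,d=ray(f,u,v);return o+d*(z-o[2])/d[2]
def proj(f,p):
    F=f['pixels'].shape[0]/2/np.tan(np.radians(f['vertical_fov'])/2)
    T=np.array(f['T']);c=T[:3,:3].T@(np.array(p)-T[:3,3]);return F*c[0]/c[2]+f['cx'],F*c[1]/c[2]+f['cy']
E
python3 - <<'E'
from h import *
import pickle
d={}
for n in ['scene','side','wrist']:
    f=grab(n,n+'0.png');d[n]=f;print(n,f['vertical_fov'],f['cx'],f['cy'],np.round(f['T'],3).tolist())
pickle.dump(d,open('f0.pkl','wb'))
print(telemetry.get_obs())
E
```

```text
scene 46.69851809838071 275.77923873830935 198.68236086991712 [[-0.798, -0.322, 0.508, -0.063], [-0.602, 0.447, -0.661, 0.553], [-0.014, -0.834, -0.551, 0.744], [0.0, 0.0, 0.0, 1.0]]
side 54.7424875317405 277.01381005986985 208.52432023463447 [[0.978, -0.08, 0.193, 0.382], [-0.209, -0.392, 0.896, -1.01], [0.004, -0.917, -0.4, 0.418], [0.0, 0.0, 0.0, 1.0]]
wrist 63.03767623020202 282.10911318228915 210.51488706146023 [[0.301, -0.91, -0.285, 0.239], [-0.954, -0.287, -0.089, -0.502], [-0.001, 0.298, -0.954, 0.374], [0.0, 0.0, 0.0, 1.0]]
{'clock': 0.15, 'qpos': array([-1.39919827e+00,  3.26800617e-01, -1.93332484e-01,  1.05198001e+00,
       -2.19396499e-06,  1.43658948e+00]), 'qd': array([ 0.00265596, -0.00016808,  0.00220189, -0.00047904,  0.00057698,
        0.0010067 ]), 'joint_torque': array([ 6.71838134e-04, -4.43703103e+01,  2.62665027e+01,  1.04233925e-02,
       -1.08507802e-04, -5.53851152e-06]), 'tool_pos': array([ 0.16551715, -0.52405937,  0.23067525]), 'eef_rot': array([-6.58255830e-04,  9.88332962e-01,  1.52307328e-01, -1.34050994e-05]), 'force': array([ 0.44617521, -0.37189379,  0.14043424]), 'wrist_torque': array([-0.00766989,  0.00774909,  0.06216189]), 'gripper_width': 0.08551341230031237}
```

View pics/scene0.png

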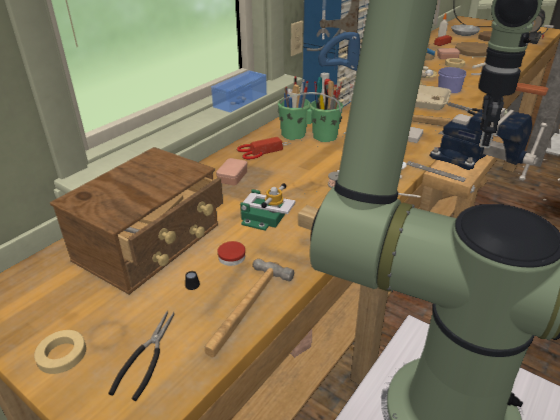

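View pics/side0.png

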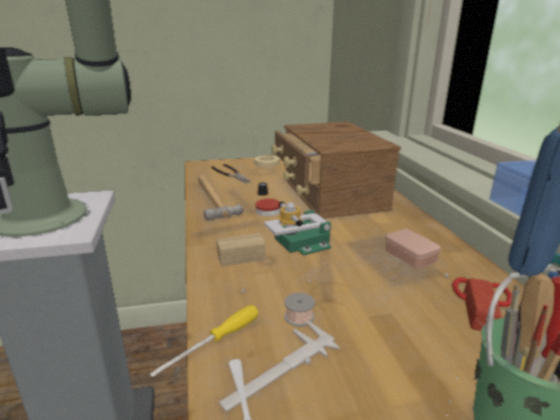

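View pics/wrist0.png

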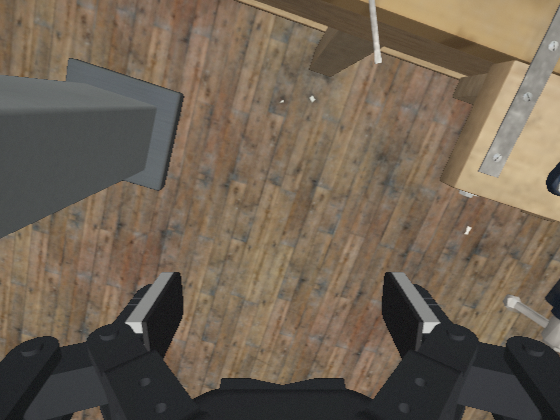

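The side view shows the block at about (241,248), the hold-down at (303,232), the spool at (299,308), the tin at (268,206) and the loupe at (263,188). I'll zoom in to measure them.

```bash
python3 - <<'E'
import pickle
from h import *
d=pickle.load(open('f0.pkl','rb'))
a=d['side']['pixels'][165:335,195:355]; cv2.imwrite('pics/sz.png',cv2.resize(a,None,fx=3.5,fy=3.5,interpolation=cv2.INTER_CUBIC))
a=d['scene']['pixels'][160:300,170:350]; cv2.imwrite('pics/cz.png',cv2.resize(a,None,fx=4,fy=4,interpolation=cv2.INTER_CUBIC))
E
```

```text
(no output)
```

View pics/sz.png

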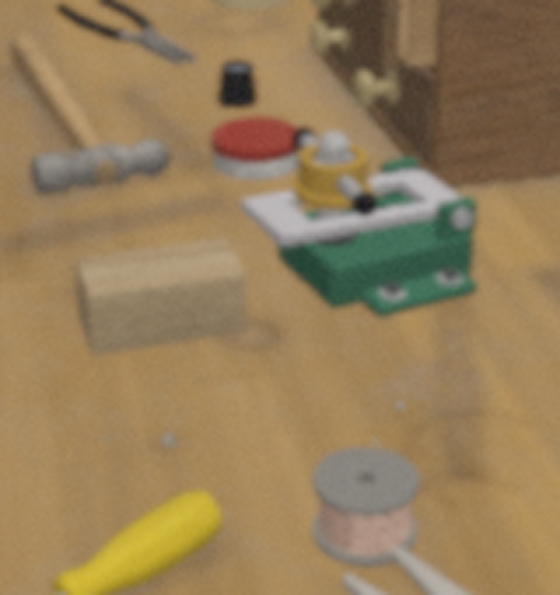

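View pics/cz.png

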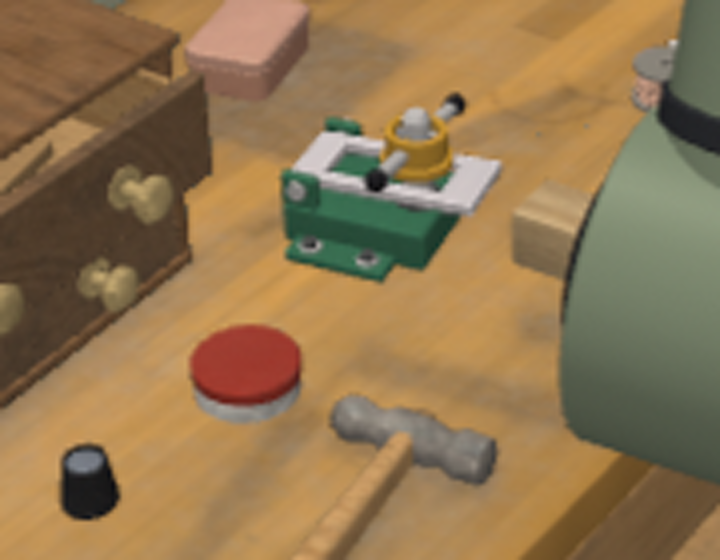

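```bash
python3 - <<'E'
import pickle
from h import *
d=pickle.load(open('f0.pkl','rb'))
s,c=d['side'],d['scene']
def S(u,v,z): p=onz(s,195+u/3.5-0.4,165+v/3.5-0.4,z);return np.round(p*1000,1)[:2]
def C(u,v,z): p=onz(c,170+u/4-.4,160+v/4-.4,z);return np.round(p*1000,1)[:2]
print('stud S',S(334,137,.095),'C',C(416,112,.095))
print('balls S',S(364,203,.072),S(305,139,.072),' C',C(376,181,.072),C(454,104,.072))
print('block top S',S(79,265,.04),S(88,290,.04),S(243,273,.04),S(226,243,.04))
print('block bot S',S(98,347,0),S(245,318,0),' C',C(515,252,0),C(562,274,0),C(514,222,.04),C(538,183,.04))
print('strap toe S',S(244,204,.05),S(282,243,.05),'C',C(470,212,.05),C(502,160,.05))
print('strap hinge pins S',S(462,218,.044),'C',C(297,189,.044))
print('stop bottom S', S(335,303,0.005),S(283,255,.03),'C',C(425,268,.005))
print('tin S',S(255,138,.024),'C',C(246,362,.024),'spool S',S(366,475,.03),'C',C(660,62,.03),'loupe',S(238,67,.031),C(87,460,.031))
E
```

```text
stud S [ 569.6 -266.7] C [ 570.3 -262.7]
balls S [ 576.7 -310.5] [ 564.4 -213.3]  C [ 564.5 -213.8] [ 578.5 -313.9]
block top S [ 416.3 -291.9] [ 418.8 -322. ] [ 505.2 -320. ] [ 502.1 -281.9]
block bot S [ 422.8 -316.2] [ 509.4 -301.3]  C [ 508.6 -284.4] [ 471.  -282.6] [ 496.4 -265. ] [ 508.6 -309.4]
strap toe S [ 518.2 -252.9] [ 530.  -307.6] C [ 516.6 -246.2] [ 534.  -305.4]
strap hinge pins S [ 644.6 -285.9] C [ 625.9 -209.2]
stop bottom S [ 562.8 -303.4] [ 535.5 -284.7] C [ 541.1 -231.3]
tin S [555.2 -93.9] C [554.9 -77.7] spool S [ 528.2 -500.8] C [ 532.5 -499.9] loupe [566.2  34.5] [563.5  41.3]
```

Hold-down: stud at about (0.570, -0.265), yaw about 0.245. The block centre is about (0.46, -0.30), but its yaw isn't clear from these views. I'll move above it and look with the wrist camera.

Request:
drive_tool --plan '[[[3.5,-1.4,-0.8,0,1],[3.5,-1.4,-0.8,0,1],[3.5,-1.4,-0.8,0,1],[3.5,-1.4,-0.8,0,1],[3.5,-1.4,-0.8,0,1],[3.5,-1.4,-0.8,0,1],[3.5,-1.4,-0.8,0,1],[3.5,-1.4,-0.8,0,1],[2,-0.8,-0.5,0,1],[0,0,0,0,1],[0,0,0,0,1]]]'

```text
clock: 1.07
tool_pos: [0.425, -0.3108, 0.2989]
eef_rot: [-0.003, 0.989, 0.149, -0.001]
force: [0.4, -0.0, -0.7]
gripper_width: 0.0853
```

```bash
python3 - <<'E'
from h import *
import pickle
o=telemetry.get_obs();print(o['clock'],o['tool_pos'],o['eef_rot'],o['qpos'])
f=grab('wrist','w1.png');pickle.dump(f,open('w1.pkl','wb'))
E
```

```text
1.0667 [ 0.42495118 -0.3108074   0.29892617] [-3.45711621e-03  9.88786363e-01  1.49296029e-01 -5.21016035e-04] [-0.77368664  0.25079935 -0.12245707  1.20368407  0.00333797  2.06818135]
```

View pics/w1.png

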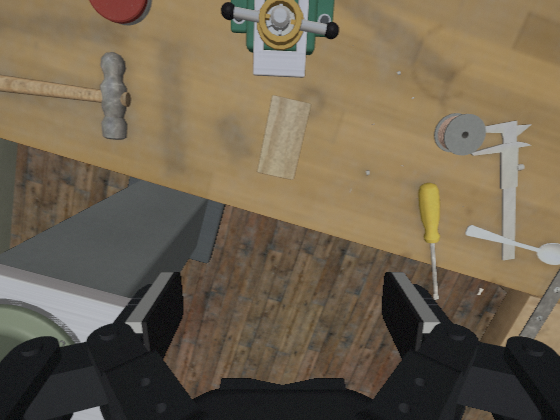

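The picture shows the block at (284,138), the strap toe edge from (254,75) to (305,76), the balls at (228,11) and (332,30), and the stud at (280,15). Now I'll measure these.

```bash
python3 - <<'E'
from h import *
import pickle
f=pickle.load(open('w1.pkl','rb'));im=f['pixels']
a=cv2.resize(im[0:190,200:360],None,fx=3.75,fy=3.75*0.84,interpolation=cv2.INTER_CUBIC);
a=cv2.resize(im[0:190,200:360],None,fx=3.1,fy=3.1,interpolation=cv2.INTER_CUBIC);cv2.imwrite('pics/w1z.png',a)
# block mask
hsv=cv2.cvtColor(im,cv2.COLOR_BGR2HSV)
for p in [(285,140),(300,110),(330,150),(240,150)]: print(p,hsv[p[1],p[0]])
E
```

```text
(285, 140) [ 20  57 160]
(300, 110) [ 19  61 150]
(330, 150) [ 19 103 156]
(240, 150) [ 19  79 135]
```

View pics/w1z.png

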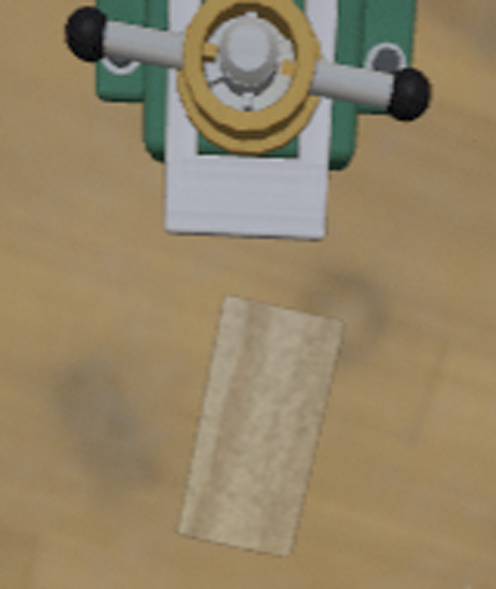

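```bash
cat > m.py <<'E'
from h import *
def block(f,roi,smax=72,z=.04):
    hsv=cv2.cvtColor(cv2.GaussianBlur(f['pixels'],(5,5),0),cv2.COLOR_BGR2HSV)
    m=np.zeros(hsv.shape[:2],np.uint8);x0,y0,x1,y1=roi
    m[y0:y1,x0:x1]=cv2.inRange(hsv[y0:y1,x0:x1],(10,25,110),(30,smax,255))
    m=cv2.morphologyEx(m,cv2.MORPH_OPEN,np.ones((3,3)))
    c=max(cv2.findContours(m,cv2.RETR_EXTERNAL,cv2.CHAIN_APPROX_NONE)[0],key=cv2.contourArea)
    P=np.array([onz(f,u,v,z)[:2]*1000 for u,v in c[:,0]],np.float32)
    return cv2.minAreaRect(P),cv2.boundingRect(c)
E
python3 - <<'E'
from m import *
import pickle
f=pickle.load(open('w1.pkl','rb'))
print(block(f,(245,85,325,190)))
W=lambda u,v,z:np.round(onz(f,200+u/3.1-.3,v/3.1-.3,z)*1000,1)[:2]
c=[W(225,296,.04),W(343,323,.04),W(290,556,.04),W(179,532,.04)]
print('corners',c,np.mean(c,0));c=np.array(c)
for i in range(4):
    e=c[(i+1)%4]-c[i];print(np.linalg.norm(e),np.arctan2(e[1],e[0]))
b=W(87,33,.071),W(406,95,.071);print('balls',b,np.mean(b,0),np.linalg.norm(b[0]-b[1]),np.degrees(np.arctan2(*(b[0]-b[1])[::-1])))
print('stud',W(248,47,.095))
t=W(165,236,.045),W(326,240,.045);e=t[0]-t[1];print('toe',t,np.linalg.norm(e),np.arctan2(e[1],e[0])-np.pi/2,np.mean(t,0))
l=W(165,236,.045)-W(168,0,.052);print(l,np.arctan2(-l[1],-l[0]))
g=W(145,155,.03),W(355,165,.03);e=g[0]-g[1];print('stop',g,np.linalg.norm(e),np.arctan2(e[1],e[0])-np.pi/2,np.mean(g,0))
E
```

```text
(((461.06195068359375, -299.2713317871094), (88.44059753417969, 44.05967330932617), 4.757342338562012), (258, 96, 52, 82))
corners [array([ 502.8, -274. ]), array([ 506.5, -317.5]), array([ 419. , -325.3]), array([ 415.3, -281.8])] [ 460.9  -299.65]
43.65707273741564 -1.4859430935354927
87.84696921351356 -3.0526848000493048
43.65707273741564 1.6556495600543006
87.84696921351356 0.08890785354048841
balls (array([ 563.9, -212.1]), array([ 576.7, -312.5])) [ 570.3 -262.3] 101.21264743103998 97.26544689983915
stud [ 570.  -262.9]
toe (array([ 515.6, -248.5]), array([ 530.9, -302.7])) 56.318114315022996 0.27512893792342163 [ 523.25 -275.6 ]
[-68.5 -17.6] 0.2514943459537257
stop (array([ 540. , -232.9]), array([ 558.9, -305.2])) 74.72951224248688 0.25568906174787176 [ 549.45 -269.05]
```

Request:
drive_tool --plan '[[[1.6,-0.5,2,0.11,1],[0,0,3.5,0.1,1],[0,0,3.5,0,1],[0,0,3.5,0,1],[0,0,3.5,0,1],[0,0,3.5,0,1],[0,0,2,0,1],[0,0,0,0,1],[0,0,0,0,1]]]'

```text
clock: 1.87
tool_pos: [0.4293, -0.3096, 0.0749]
eef_rot: [-0.002, 1.0, 0.03, -0.002]
force: [0.5, 0.2, 0.6]
gripper_width: 0.0853
```

```bash
cat > st.py <<'E'
from h import *
import sys
o=telemetry.get_obs();q=o['eef_rot'];yaw=2*np.arctan2(q[2],q[1])
print(round(o['clock'],2),'tcp',np.round(o['tool_pos']*1000,1),'yaw',round(yaw%(2*np.pi),3),'F',np.round(o['force'],1),'T',np.round(o['wrist_torque'],2),'w',round(o['gripper_width']*1000,1),'q6',round(o['qpos'][5],2))
R=lambda w,x,y,z:np.array([[1-2*(y*y+z*z),2*(x*y-z*w),2*(x*z+y*w)],[2*(x*y+z*w),1-2*(x*x+z*z),2*(y*z-x*w)],[2*(x*z-y*w),2*(y*z+x*w),1-2*(x*x+y*y)]])(*q)
if len(sys.argv)>3:
    t=np.array([float(a) for a in sys.argv[1:4]])
    print('move cm',np.round(R.T@(t/1000-o['tool_pos'])*100,2), 'turn',[round(yaw-float(a),3) for a in sys.argv[4:]])
E
python3 st.py 439 -301.4 4 .087
```

```text
1.87 tcp [ 429.3 -309.6   74.9] yaw 0.06 F [0.5 0.2 0.6] T [ 0.02 -0.02  0.03] w 85.3 q6 2.32Traceback (most recent call last):
  File "st.py", line 8, in <module>
    print('move cm',np.round(R.T@(t/1000-o['tool_pos'])*100,2), 'turn',[round(yaw-float(a),3) for a in sys.argv[4:]])
                             ^^^
AttributeError: 'function' object has no attribute 'T'
```

```bash
python3 - <<'E'
L=open('st.py').read().split('\n')
L=[l if not l.startswith('R=') else 'from scipy.spatial.transform import Rotation as Ro\nR=Ro.from_quat([q[1],q[2],q[3],q[0]]).as_matrix()' for l in L]
open('st.py','w').write('\n'.join(L))
E
python3 st.py 439 -301.4 4 .087
```

```text
1.87 tcp [ 429.3 -309.6   74.9] yaw 0.06 F [0.5 0.2 0.6] T [ 0.02 -0.02  0.03] w 85.3 q6 2.32
move cm [ 1.04 -0.73  7.09] turn [np.float64(-0.027)]
```

Request:
drive_tool --plan '[[[1.0,-0.7,0,-0.03,1],[0,0,0,0,1],[0,0,0,0,1]]]'

```text
clock: 2.12
tool_pos: [0.4396, -0.3041, 0.0778]
eef_rot: [-0.001, 0.999, 0.045, -0.001]
force: [-0.6, 0.9, -0.2]
gripper_width: 0.0851
```

```bash
python3 st.py 439 -301.4 4 .087; python3 -c "
from h import *
grab('wrist','w2.png')"
```

```text
2.12 tcp [ 439.6 -304.1   77.8] yaw 0.089 F [-0.6  0.9 -0.2] T [ 0.05 -0.02  0.  ] w 85.1 q6 2.31
move cm [-0.03 -0.26  7.38] turn [np.float64(0.002)]
```

View pics/w2.png

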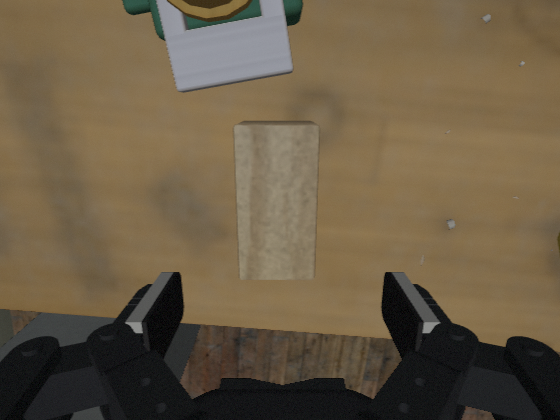

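The block (columns 235–319) is well aligned between the fingers. I'll descend and grip it.

Request:
drive_tool --plan '[[[0,-0.3,2.5,0,1],[0,0,2.5,0,1],[0,0,1.8,0,1],[0,0,0.3,0,1],[0,0,0,0,1]]]'

```text
clock: 2.58
tool_pos: [0.4468, -0.3062, 0.013]
eef_rot: [0.006, 0.999, 0.046, 0.006]
force: [-0.0, 0.8, 0.5]
gripper_width: 0.0856
```

```bash
python3 st.py 439 -301.4 4 .087
```

```text
2.58 tcp [ 446.8 -306.2   13. ] yaw 0.091 F [-0.   0.8  0.5] T [ 0.08  0.06 -0.01] w 85.6 q6 2.31
move cm [-0.74 -0.56  0.88] turn [np.float64(0.004)]
```

Request:
drive_tool --plan '[[[-0.8,-0.5,0.5,0,1],[0,0,0.3,0,1],[0,0,0,0,1]]]'

```text
clock: 2.83
tool_pos: [0.4409, -0.3039, 0.0084]
eef_rot: [0.008, 0.999, 0.046, 0.008]
force: [0.6, -0.0, 0.5]
gripper_width: 0.0855
```

```bash
python3 st.py 439 -301.4 4 .087
```

```text
2.83 tcp [ 440.9 -303.9    8.4] yaw 0.092 F [ 0.6 -0.   0.5] T [ 0.    0.02 -0.02] w 85.5 q6 2.31
move cm [-0.17 -0.27  0.43] turn [np.float64(0.005)]
```

Request:
drive_tool --plan '[[[-0.1,-0.3,0.2,0,0.3],[0,0,0,0,-0.2],[0,0,0,0,-0.2],[0,0,0,0,-0.2],[0,0,0,0,-0.2],[0,0,0,0,-0.2],[0,0,0,0,-0.2]]]'

```text
clock: 3.42
tool_pos: [0.443, -0.3034, 0.0105]
eef_rot: [0.01, 0.999, 0.046, 0.011]
force: [0.0, -0.2, -0.5]
gripper_width: 0.0443
```

```bash
python3 st.py 439 -301.4 4 .087;python3 -c "
from h import *
grab('wrist','w3.png')"
```

```text
3.42 tcp [ 443.  -303.4   10.5] yaw 0.093 F [ 0.  -0.2 -0.5] T [ 0.06  0.03 -0.  ] w 44.3 q6 2.31
move cm [-0.39 -0.25  0.63] turn [np.float64(0.006)]
```

View pics/w3.png

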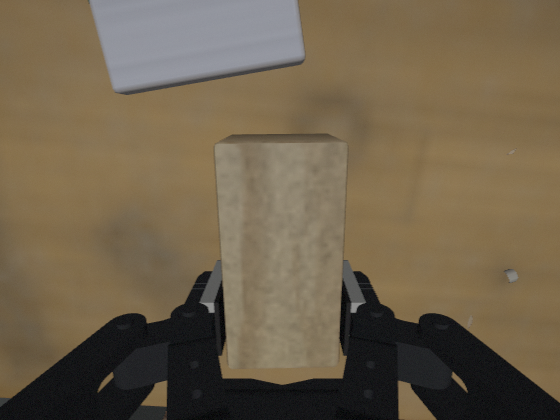

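```bash
python3 - <<'E'
from h import *
f=grab('wrist')
c=np.array([onz(f,u,v,.04)[:2]*1000 for u,v in [(216,144),(347,142),(338,366),(229,368)]])
print(np.round(c,1),c.mean(0))
for i in range(4):
    e=c[(i+1)%4]-c[i];print(np.linalg.norm(e),np.arctan2(e[1],e[0]))
E
python3 st.py 489 -281 11 .255
```

```text
[[ 503.9 -275.5]
 [ 508.4 -318.8]
 [ 419.3 -328.2]
 [ 415.1 -284.2]] [ 461.68694254 -301.67484063]
43.53381444815956 -1.4656670409433865
89.62842668271512 -3.0373602788168563
44.18100514383664 1.6656930192365191
89.17926148795331 0.09699651586077067
3.52 tcp [ 442.9 -303.3   10.3] yaw 0.093 F [-1.1  0.3 -0.3] T [0.07 0.04 0.02] w 44.2 q6 2.31
move cm [ 4.8  -1.79 -0.01] turn [np.float64(-0.162)]
```

```bash
python3 st.py 469 -290 10 .255
```

```text
3.52 tcp [ 442.9 -303.3   10.3] yaw 0.093 F [-1.1  0.3 -0.3] T [0.07 0.04 0.02] w 44.2 q6 2.31
move cm [ 2.72 -1.08  0.06] turn [np.float64(-0.162)]
```

Request:
drive_tool --plan '[[[0.7,-0.3,0,-0.04,-0.2],[0.7,-0.3,0,-0.04,-0.2],[0.7,-0.3,0,-0.04,-0.2],[0.7,-0.2,0,-0.04,-0.2],[0,0,0,0,-0.2],[0,0,0,0,-0.2]]]'

```text
clock: 4.02
tool_pos: [0.4687, -0.288, 0.0098]
eef_rot: [0.011, 0.992, 0.128, 0.008]
force: [-1.9, -0.4, 1.6]
gripper_width: 0.0446
```

```bash
python3 st.py 469 -290 10 .255;python3 st.py 488.7 -284.7 10 .255
```

```text
4.02 tcp [ 468.7 -288.     9.8] yaw 0.257 F [-1.9 -0.4  1.6] T [-0.04  0.23  0.01] w 44.6 q6 2.2
move cm [-0.02  0.2  -0.01] turn [np.float64(0.002)]
4.02 tcp [ 468.7 -288.     9.8] yaw 0.257 F [-1.9 -0.4  1.6] T [-0.04  0.23  0.01] w 44.6 q6 2.2
move cm [2.02 0.19 0.02] turn [np.float64(0.002)]
```

Now I'll push it home gently.

Request:
drive_tool --plan '[[[0.6,0.1,0,0,-0.2],[0.5,0.1,0,0,-0.2],[0.4,0,0,0,-0.2],[0.3,0,0,0,-0.2],[0,0,0,0,-0.2]]]'

```text
clock: 4.43
tool_pos: [0.487, -0.2857, 0.0099]
eef_rot: [0.011, 0.992, 0.126, 0.008]
force: [-1.1, 0.4, -0.1]
gripper_width: 0.0441
```

```bash
python3 st.py 488.7 -284.7 10 .255;python3 -c "
from h import *
grab('wrist','w4.png');grab('side','s4.png')
import cv2
a=cv2.imread('pics/s4.png')[165:335,195:355]; cv2.imwrite('pics/s4z.png',cv2.resize(a,None,fx=3.5,fy=3.5,interpolation=cv2.INTER_CUBIC))"
```

```text
4.43 tcp [ 487.  -285.7    9.9] yaw 0.253 F [-1.1  0.4 -0.1] T [0.11 0.04 0.05] w 44.1 q6 2.23
move cm [ 0.19 -0.05 -0.  ] turn [np.float64(-0.002)]
```

View pics/w4.png

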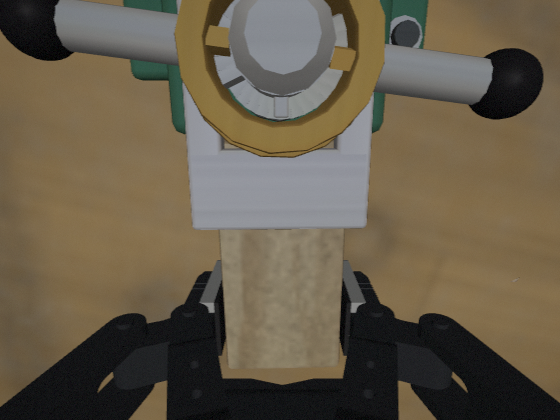

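View pics/s4z.png

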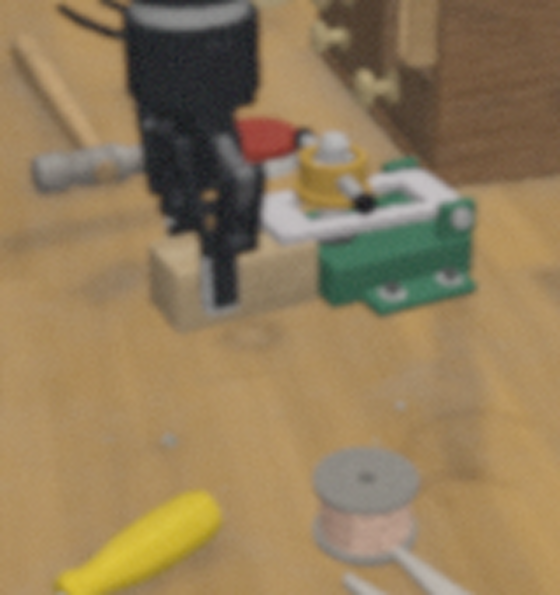

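Under the strap, square and almost touching the stop. I'll go on until I feel contact.

Request:
drive_tool --plan '[[[0.3,0,0,0,-0.2],[0.2,0,0,0,-0.2]]]'

```text
clock: 4.7
tool_pos: [0.4883, -0.2851, 0.0099]
eef_rot: [0.011, 0.992, 0.125, 0.004]
force: [-9.9, -2.5, 8.4]
gripper_width: 0.0439
```

Request:
drive_tool --plan '[[[0.3,0,0,0,-0.2],[0.2,0,0,0,-0.2]]]'

```text
clock: 4.87
tool_pos: [0.488, -0.2849, 0.0104]
eef_rot: [0.012, 0.992, 0.123, -0.001]
force: [-4.7, -0.4, 5.9]
gripper_width: 0.0445
```

It's on the stop: TCP x stalled at 488 mm, against 488.7 predicted, with about 10 N. I'll release and lift.

Request:
drive_tool --plan '[[[0,0,0,0,0.5],[0,0,0,0,1],[0,0,0,0,1],[0,0,0,0,1],[0,0,-2,0,1],[0,0,-3,0,1],[-0.6,0,-3,0,1],[-1,0,-3,0,1],[-1,0,-3,0,1],[-1,0,-3,0,1],[0,0,0,0,1],[0,0,0,0,1]]]'

```text
clock: 5.87
tool_pos: [0.4519, -0.2881, 0.186]
eef_rot: [0.011, 0.992, 0.124, -0.001]
force: [0.4, -0.5, -0.2]
gripper_width: 0.0854
```

```bash
python3 st.py 570 -263.5 180 .255; python3 -c "
from h import *
import pickle
f=grab('wrist','w5.png');pickle.dump(f,open('w5.pkl','wb'))"
```

```text
5.87 tcp [ 451.9 -288.1  186. ] yaw 0.249 F [ 0.4 -0.5 -0.2] T [ 0.08  0.01 -0.03] w 85.4 q6 2.2
move cm [12.06  0.52  0.55] turn [np.float64(-0.006)]
```

View pics/w5.png

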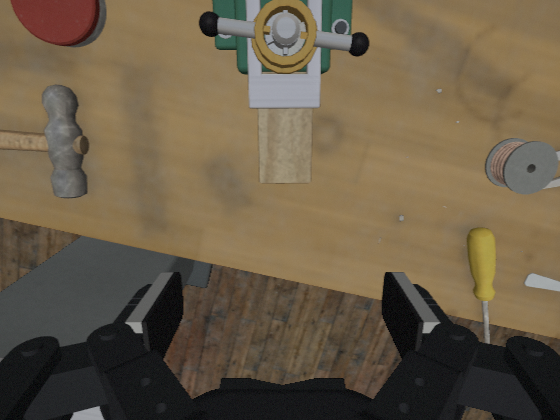

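```bash
cat > chk.py <<'E'
from h import *
S=np.array([570.,-263.5]);Y=.255;ex=np.array([np.cos(Y),np.sin(Y)]);ey=np.array([-ex[1],ex[0]])
def H(f,u,v,z):
    p=onz(f,u,v,z)[:2]*1000-S;return np.round([p@ex,p@ey],1)
E
python3 - <<'E'
from chk import *
import pickle
f=pickle.load(open('w5.pkl','rb'))
print('block rear corners (exp -110,±22)',H(f,260,183.5,.04),H(f,312,182.5,.04),'front vis',H(f,258,110,.04),H(f,313,109,.04))
print('toe',H(f,249,108,.044),H(f,321,107,.044))
a,b=[onz(f,*p,.071)[:2]*1000 for p in [(209,24),(360,44)]]
print('balls',a,b,(a+b)/2,np.linalg.norm(a-b),np.degrees(np.arctan2(*(a-b)[::-1])),'stud',onz(f,285,23,.095)*1000)
E
```

```text
block rear corners (exp -110,±22) [-110.6   21.4] [-110.2  -23.6] front vis [-49.7  21.5] [-49.2 -23.1]
toe [-48.   28.4] [-47.6 -29.1]
balls [ 563.46237646 -212.07545208] [ 577.25741926 -314.60523035] [ 570.35989786 -263.34034122] 103.45365454423894 97.66293864980597 stud [ 572.12710189 -261.87217812   95.        ]
```

The block is home: rear corners at x=-110, y=±22, square. The nut arms point at 97.7° and the axis is at about (570.3, -263.3). Next I'll straddle the hub with half-open fingers, as a two-armed fork centred on the axis, so the nut can still rise and drop.

Request:
drive_tool --plan '[[[3.5,0.1,0,0,0.35],[3.5,0.1,0,0,0.35],[3,0.1,0,0,0.35],[1.5,0.1,0,-0.12,0.35],[0,0,0,-0.12,0.35],[0,0,0,-0.12,0.35],[0,0,0,-0.12,0.35],[0,0,0,-0.12,0.35],[0,0,0,-0.12,0.35],[0,0,0,-0.12,0.35],[0,0,0,-0.12,0.35],[0,0,0,-0.12,0.35],[0,0,0,-0.12,0.35],[0,0,0,-0.12,0.35],[0,0,0,-0.12,0.35],[0,0,0,-0.12,0.35],[0,0,0,-0.12,0.35],[0,0,0,-0.12,0.35]]]'

```text
clock: 7.42
tool_pos: [0.5647, -0.2507, 0.1506]
eef_rot: [-0.015, 0.49, 0.871, -0.007]
force: [-0.3, -0.3, 0.2]
gripper_width: 0.0578
```

```bash
python3 st.py 570.3 -263.3 57 2.40
```

```text
7.42 tcp [ 564.7 -250.7  150.6] yaw 2.116 F [-0.3 -0.3  0.2] T [ 0.01 -0.02 -0.04] w 57.8 q6 0.5
move cm [-1.54  0.08  9.34] turn [np.float64(-0.284)]
```

Request:
drive_tool --plan '[[[-1.5,0.1,0,-0.1,0.35],[0,0,0,-0.1,0.35],[0,0,0,-0.08,0.35],[0,0,0,0,0.35],[0,0,0,0,0.35]]]'

```text
clock: 7.83
tool_pos: [0.5716, -0.2599, 0.1403]
eef_rot: [-0.022, 0.356, 0.934, -0.003]
force: [-0.2, -0.3, -0.2]
gripper_width: 0.0578
```

```bash
python3 st.py 570.3 -263.3 57 2.40; python3 -c "
from h import *
f=grab('wrist','w6.png')"
```

```text
7.83 tcp [ 571.6 -259.9  140.3] yaw 2.414 F [-0.2 -0.3 -0.2] T [ 0.03 -0.06 -0.06] w 57.8 q6 0.19
move cm [-0.46 -0.15  8.32] turn [np.float64(0.014)]
```

View pics/w6.png

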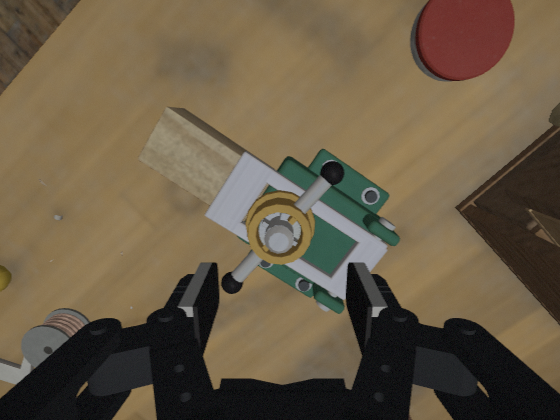

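Request:
drive_tool --plan '[[[-0.4,-0.1,1,0.1,0.35],[0,0,1,0.1,0.35],[0,0,1,0.1,0.35],[0,0,0,0,0.35],[0,0,0,0,0.35]]]'

```text
clock: 8.3
tool_pos: [0.5721, -0.2616, 0.107]
eef_rot: [-0.023, 0.499, 0.866, -0.007]
force: [0.7, 0.2, 0.2]
gripper_width: 0.0576
```

```bash
python3 st.py 570.3 -263.3 57 2.40
```

```text
8.3 tcp [ 572.1 -261.6  107. ] yaw 2.097 F [0.7 0.2 0.2] T [-0.01  0.    0.03] w 57.6 q6 0.51
move cm [-0.22 -0.07  5.  ] turn [np.float64(-0.303)]
```

Request:
drive_tool --plan '[[[0,0,0,-0.1,0.35],[0,0,0,-0.1,0.35],[0,0,0,-0.1,0.35],[0,0,0,0,0.35],[0,0,0,0,0.35]]]'

```text
clock: 8.72
tool_pos: [0.5727, -0.2613, 0.1086]
eef_rot: [-0.023, 0.355, 0.935, -0.003]
force: [0.2, -0.3, 0.1]
gripper_width: 0.0578
```

```bash
python3 st.py 570.3 -263.3 57 2.40
```

```text
8.72 tcp [ 572.7 -261.3  108.6] yaw 2.416 F [ 0.2 -0.3  0.1] T [ 0.03 -0.03  0.04] w 57.8 q6 0.19
move cm [-0.17 -0.19  5.16] turn [np.float64(0.016)]
```

Request:
drive_tool --plan '[[[-0.2,-0.2,1.5,0,0.35],[0,0,1.5,0,0.35],[0,0,0,0,0.35],[0,0,0,0,0.35]]]'

```text
clock: 9.05
tool_pos: [0.5733, -0.2646, 0.0807]
eef_rot: [-0.021, 0.357, 0.934, -0.003]
force: [0.1, -0.0, 0.3]
gripper_width: 0.0575
```

```bash
python3 st.py 570.3 -263.3 58 2.40; python3 -c "
from h import *
f=grab('wrist','w7.png')
f=grab('side','s7.png')
a=f['pixels'][165:265,215:355]; cv2.imwrite('pics/s7z.png',cv2.resize(a,None,fx=5,fy=5,interpolation=cv2.INTER_CUBIC))"
```

```text
9.05 tcp [ 573.3 -264.6   80.7] yaw 2.411 F [ 0.1 -0.   0.3] T [-0.04 -0.04  0.07] w 57.5 q6 0.19
move cm [ 0.22 -0.05  2.28] turn [np.float64(0.011)]
```

View pics/w7.png

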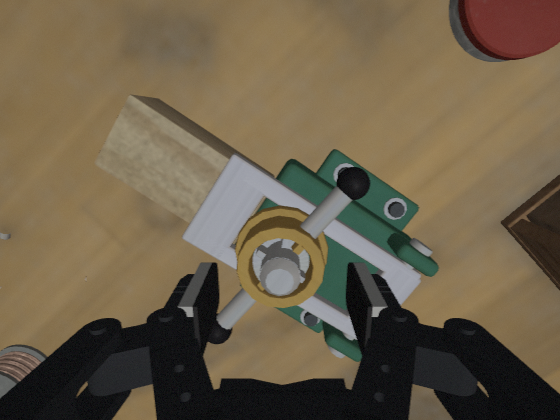

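View pics/s7z.png

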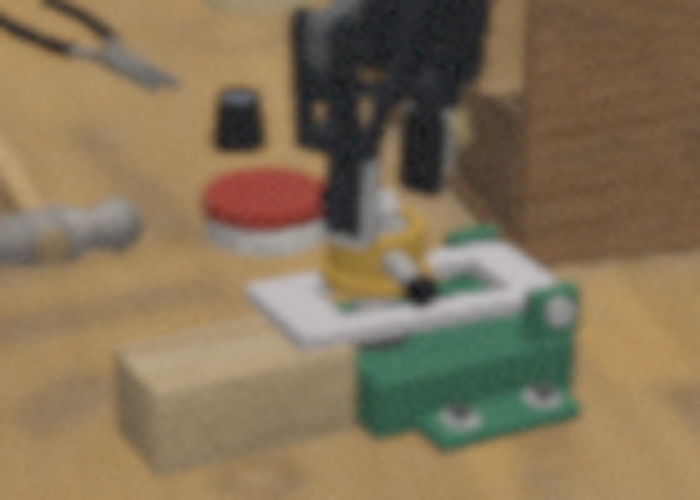

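Request:
drive_tool --plan '[[[0.2,0,1,0,0.35],[0,0,0.8,0,0.35],[0,0,0,0,0.35],[0,0,0,0,0.35]]]'

```text
clock: 9.48
tool_pos: [0.5721, -0.2635, 0.0634]
eef_rot: [-0.019, 0.357, 0.934, -0.004]
force: [0.2, 0.0, 0.2]
gripper_width: 0.0579
```

```bash
python3 st.py 570.3 -263.3 56 2.40
```

```text
9.48 tcp [ 572.1 -263.5   63.4] yaw 2.41 F [0.2 0.  0.2] T [-0.03 -0.02 -0.01] w 57.9 q6 0.19
move cm [ 0.12 -0.09  0.75] turn [np.float64(0.01)]
```

Request:
drive_tool --plan '[[[0.1,-0.1,0.7,0,0.35],[0,0,0,0,0.35],[0,0,0,-0.1,0.35],[0,0,0,-0.1,0.35],[0,0,0,0,0.35]]]'

```text
clock: 9.9
tool_pos: [0.5699, -0.2634, 0.0554]
eef_rot: [-0.02, 0.259, 0.966, -0.002]
force: [0.5, -0.4, 0.2]
gripper_width: 0.0578
```

```bash
python3 st.py 570.3 -263.3 56 2.60; python3 -c "
from h import *
f=grab('wrist','w8.png')"
```

```text
9.9 tcp [ 569.9 -263.4   55.4] yaw 2.618 F [ 0.5 -0.4  0.2] T [ 0.   -0.02  0.02] w 57.8 q6 -0.02
move cm [-0.03  0.03 -0.07] turn [np.float64(0.018)]
```

View pics/w8.png

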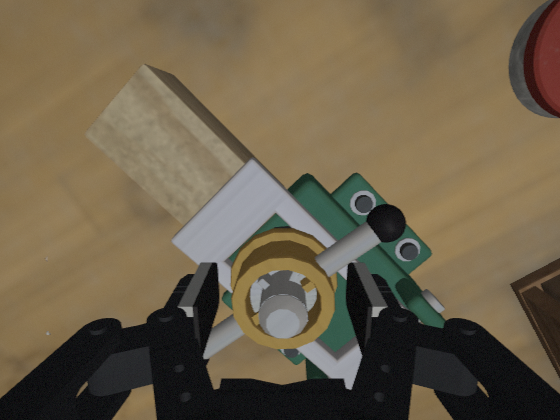

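The hub is centred between the fingers with the arms clear ahead of the pads. I'll turn anticlockwise into contact.

Request:
drive_tool --plan '[[[0,0,0,-0.1,0.35],[0,0,0,-0.1,0.35],[0,0,0,-0.1,0.35],[0,0,0,-0.1,0.35]]]'

```text
clock: 10.28
tool_pos: [0.5694, -0.2634, 0.0554]
eef_rot: [-0.02, 0.061, 0.998, 0.002]
force: [-0.6, 0.3, -0.0]
gripper_width: 0.058
```

```bash
python3 st.py 570.3 -263.3 56 3.0; python3 -c "
from h import *
f=grab('wrist','w9.png')"
```

```text
10.28 tcp [ 569.4 -263.4   55.4] yaw 3.02 F [-0.6  0.3 -0. ] T [ 0.05  0.06 -0.  ] w 58.0 q6 -0.42
move cm [-0.08  0.02 -0.07] turn [np.float64(0.02)]
```

View pics/w9.png

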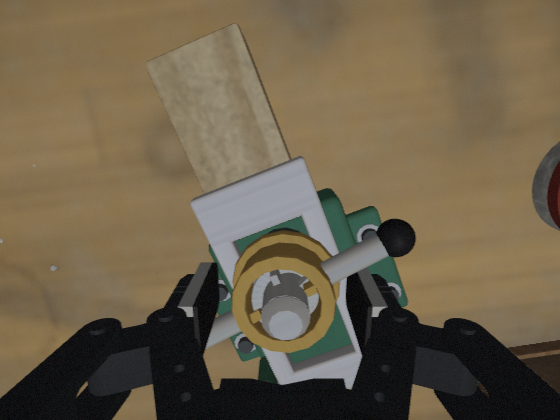

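The arm is being carried round: the ball is now at (397,238), moving with the tool. Continuing.

Request:
drive_tool --plan '[[[0,0,0,-0.1,0.35],[0,0,0,-0.1,0.35],[0,0,0,-0.1,0.35],[0,0,0,-0.1,0.35]]]'

```text
clock: 10.67
tool_pos: [0.5689, -0.264, 0.0557]
eef_rot: [-0.02, -0.14, 0.99, 0.006]
force: [-1.2, -1.2, 0.6]
gripper_width: 0.0577
```

```bash
python3 st.py 570.3 -263.3 56 3.4; python3 -c "
from h import *
f=grab('wrist','w10.png');f=grab('side','s10.png')
a=f['pixels'][165:265,215:355]; cv2.imwrite('pics/s10z.png',cv2.resize(a,None,fx=5,fy=5,interpolation=cv2.INTER_CUBIC))"
```

```text
10.67 tcp [ 568.9 -264.    55.7] yaw 3.422 F [-1.2 -1.2  0.6] T [-0.17  0.18 -0.  ] w 57.7 q6 -0.82
move cm [-0.16  0.03 -0.04] turn [np.float64(0.022)]
```

View pics/w10.png

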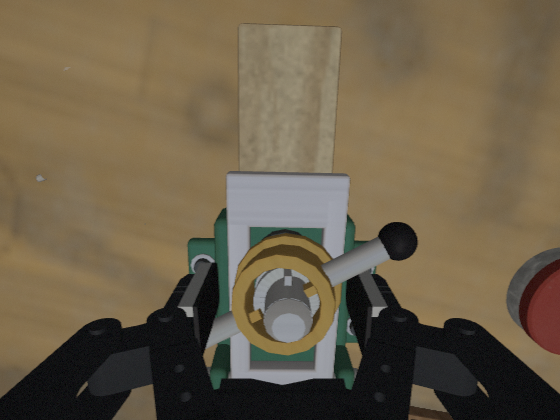

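View pics/s10z.png

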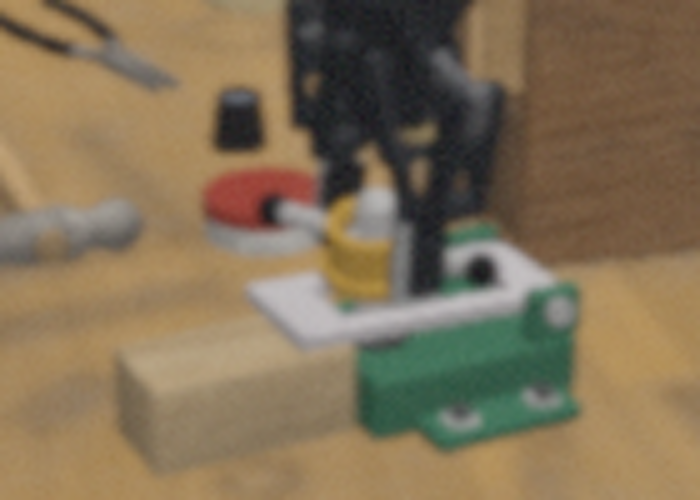

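The block is still home, and the nut has turned about 35° without dropping yet.

Request:
drive_tool --plan '[[[-0.1,0,0,-0.1,0.35],[0,0,0,-0.1,0.35],[0,0,0,-0.1,0.35]]]'

```text
clock: 11.02
tool_pos: [0.5696, -0.264, 0.0558]
eef_rot: [-0.019, -0.281, 0.96, 0.009]
force: [-0.2, -0.4, -0.5]
gripper_width: 0.0577
```

```bash
python3 st.py 570.3 -263.3 56 3.7; python3 -c "
from h import *
f=grab('wrist','w11.png')"
```

```text
11.02 tcp [ 569.6 -264.    55.8] yaw 3.711 F [-0.2 -0.4 -0.5] T [-0.02 -0.02  0.02] w 57.7 q6 -1.11
move cm [-0.09  0.02 -0.03] turn [np.float64(0.011)]
```

View pics/w11.png

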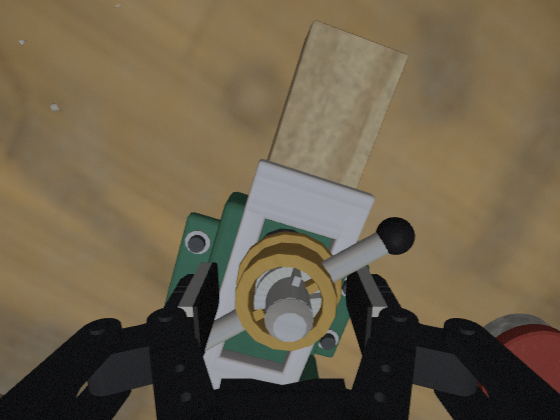

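Request:
drive_tool --plan '[[[-0.1,0,0,-0.1,0.35],[0,0,0,-0.1,0.35],[0,0,0,0,0.35]]]'

```text
clock: 11.32
tool_pos: [0.571, -0.2632, 0.0558]
eef_rot: [-0.018, -0.372, 0.928, 0.01]
force: [-0.2, 0.2, 0.0]
gripper_width: 0.0575
```

```bash
python3 st.py 570.3 -263.3 56 3.9; python3 -c "
from h import *
f=grab('wrist','w12.png')"
```

```text
11.32 tcp [ 571.  -263.2   55.8] yaw 3.904 F [-0.2  0.2  0. ] T [-0.03 -0.01  0.04] w 57.5 q6 -1.3
move cm [ 0.05  0.04 -0.02] turn [np.float64(0.004)]
```

View pics/w12.png

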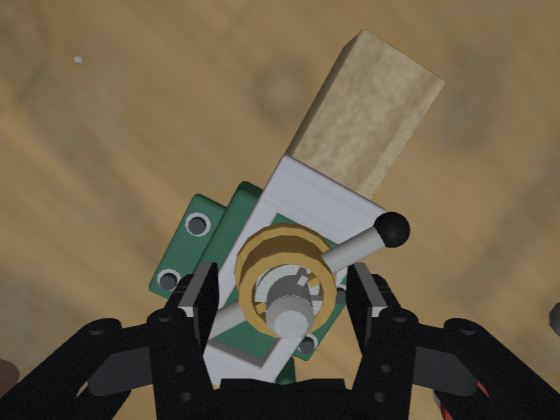

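```bash
python3 -c "
from h import *
f=grab('side','s12.png')
a=f['pixels'][165:265,215:355]; cv2.imwrite('pics/s12z.png',cv2.resize(a,None,fx=5,fy=5,interpolation=cv2.INTER_CUBIC))"
```

```text
(no output)
```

View pics/s12z.png

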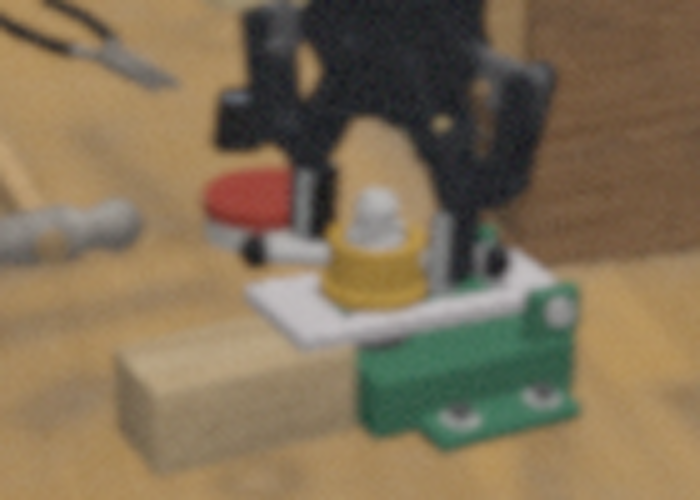

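```bash
cat > tri.py <<'E'
from h import *
def tri(f1,p1,f2,p2):
    o1,d1=ray(f1,*p1);o2,d2=ray(f2,*p2)
    A=np.stack([d1,-d2],1);s=np.linalg.lstsq(A,o2-o1,rcond=None)[0]
    a,b=o1+s[0]*d1,o2+s[1]*d2;return np.round((a+b)/2*1000,1),np.round(np.linalg.norm(a-b)*1000,1)
E
python3 - <<'E'
from tri import *
w=grab('wrist');s=grab('side');im=w['pixels']
# ball: black circle near (393,229)
m=(im[190:270,350:440].max(2)<45).astype(np.uint8)
n,l,st,c=cv2.connectedComponentsWithStats(m)
for i in range(1,n):
    if st[i,4]>150: print(st[i],c[i]+[350,190])
im=s['pixels'][205:225,255:275]; m=(im.max(2)<75).astype(np.uint8)
n,l,st,c=cv2.connectedComponentsWithStats(m)
for i in range(1,n): print('s',st[i],c[i]+[255,205])
print(tri(w,(393,229),s,(265.7,214.6)))
# hub top stud vs: dropped nut, ball ray at candidate heights: radius from axis
for z in (.064,.066,.068,.070,.072,.076):
    for nm,f,p in (('w',w,(393,229)),('s',s,(265.7,214.6))):
        q=onz(f,*p,z)[:2]*1000-[570.3,-263.3];print(z,nm,round(np.hypot(*q),1),round(np.degrees(np.arctan2(q[1],q[0])),1),end=' ')
    print()
E
```

```text
[ 23  22  36  35 913] [392.01533406 228.46002191]
s [ 9  8  4  5 16] [265.3125 214.9375]
(array([ 521.5, -248.2,   66.8]), np.float64(1.3))
0.064 w 52.3 161.3 0.064 s 51.5 156.1 
0.066 w 51.9 162.3 0.066 s 50.7 161.0 
0.068 w 51.6 163.4 0.068 s 50.2 165.9 
0.07 w 51.3 164.5 0.07 s 50.1 171.0 
0.072 w 51.0 165.6 0.072 s 50.4 176.0 
0.076 w 50.5 167.9 0.076 s 52.1 -174.3
```

The nut has dropped: the ball triangulates to z = 66.8 mm, so the underside is at about 50.8 mm, with the arm at about 163°. I'll ease back, lift the fork clear, and re-index it on the anticlockwise side of the arm for a full clockwise stroke.

Request:
drive_tool --plan '[[[0,0,0,0.1,0.35],[0,0,0,0.08,0.35],[0,0,0,0,0.35],[0,0,-1,0,0.35],[0,0,-2,0,0.35],[0,0,-2,0,0.35],[0,0,0,0,0.35]]]'

```text
clock: 12.1
tool_pos: [0.572, -0.2628, 0.1077]
eef_rot: [-0.02, -0.28, 0.96, 0.01]
force: [0.5, -0.6, 0.9]
gripper_width: 0.0574
```

```bash
python3 st.py 570.3 -263.3 105 5.2; python3 -c "
from h import *
f=grab('wrist','w13.png')"
```

```text
12.1 tcp [ 572.  -262.8  107.7] yaw 3.709 F [ 0.5 -0.6  0.9] T [-0.03 -0.06  0.04] w 57.4 q6 -1.11
move cm [0.16 0.04 0.28] turn [np.float64(-1.491)]
```

View pics/w13.png

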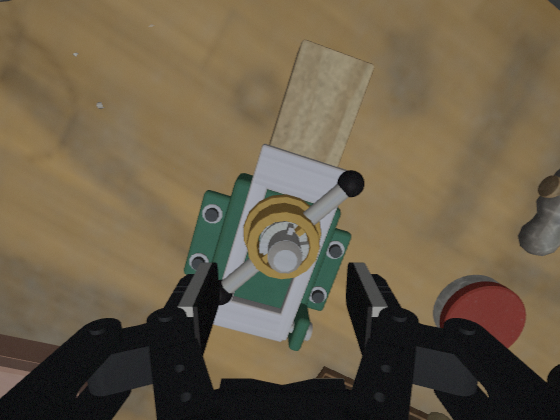

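Request:
drive_tool --plan '[[[0,0,0,-0.12,0.35],[0,0,0,-0.12,0.35],[0,0,0,-0.12,0.35],[0,0,0,-0.12,0.35],[0,0,0,-0.12,0.35],[0,0,0,-0.12,0.35],[0,0,0,0,0.35]]]'

```text
clock: 12.73
tool_pos: [0.5697, -0.2614, 0.1038]
eef_rot: [-0.015, -0.612, 0.79, 0.019]
force: [0.0, 0.6, 0.2]
gripper_width: 0.0577
```

Request:
drive_tool --plan '[[[0,0,0,-0.12,0.35],[0,0,0,-0.12,0.35],[0,0,0,-0.12,0.35],[0,0,0,-0.12,0.35],[0,0,0,-0.12,0.35],[0,0,0,-0.12,0.35],[0,0,0,0,0.35],[0,0,0,0,0.35]]]'

```text
clock: 13.4
tool_pos: [0.567, -0.2598, 0.0995]
eef_rot: [0.008, 0.854, -0.52, -0.026]
force: [-0.4, 0.0, 0.4]
gripper_width: 0.0577
```

```bash
python3 st.py 570.3 -263.3 55 5.2; python3 -c "
from h import *
f=grab('wrist','w14.png')"
```

```text
13.4 tcp [ 567.  -259.8   99.5] yaw 5.189 F [-0.4  0.   0.4] T [ 0.03 -0.07  0.01] w 57.7 q6 -2.59
move cm [ 0.63 -0.31  4.42] turn [np.float64(-6.294)]
```

View pics/w14.png

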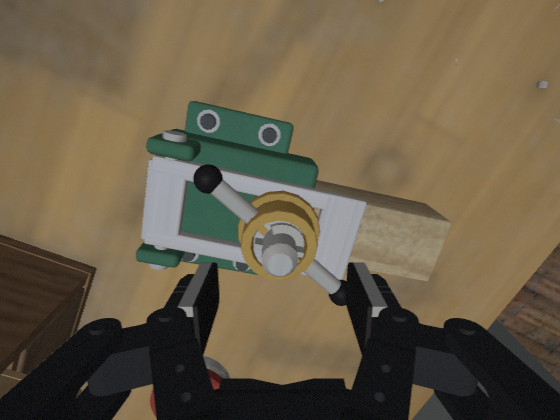

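Request:
drive_tool --plan '[[[0.6,-0.3,1,0,0.35],[0,0,1,0,0.35],[0,0,0,0,0.35],[0,0,0,0,0.35]]]'

```text
clock: 13.78
tool_pos: [0.5717, -0.2638, 0.0764]
eef_rot: [0.008, 0.852, -0.523, -0.026]
force: [-0.1, 0.3, 0.7]
gripper_width: 0.0579
```

```bash
python3 st.py 570.3 -263.3 55 5.2
```

```text
13.78 tcp [ 571.7 -263.8   76.4] yaw 5.182 F [-0.1  0.3  0.7] T [-0.06  0.    0.02] w 57.9 q6 -2.58
move cm [-0.03  0.01  2.15] turn [np.float64(-6.302)]
```

Request:
drive_tool --plan '[[[0,0,1.3,0,0.35],[0,0,0.7,0,0.35],[0,0,0,0,0.35],[0,0,0,0,0.35]]]'

```text
clock: 14.12
tool_pos: [0.5701, -0.2633, 0.0547]
eef_rot: [0.008, 0.851, -0.524, -0.027]
force: [0.0, 0.6, 0.3]
gripper_width: 0.0574
```

```bash
python3 st.py 570.3 -263.3 53 5.2; python3 -c "
from h import *
f=grab('wrist','w15.png');f=grab('side','s15.png')
a=f['pixels'][165:265,215:355]; cv2.imwrite('pics/s15z.png',cv2.resize(a,None,fx=5,fy=5,interpolation=cv2.INTER_CUBIC))"
```

```text
14.12 tcp [ 570.1 -263.3   54.7] yaw 5.179 F [0.  0.6 0.3] T [ 0.01 -0.04  0.02] w 57.4 q6 -2.58
move cm [ 0.02 -0.03  0.17] turn [np.float64(-6.304)]
```

View pics/w15.png

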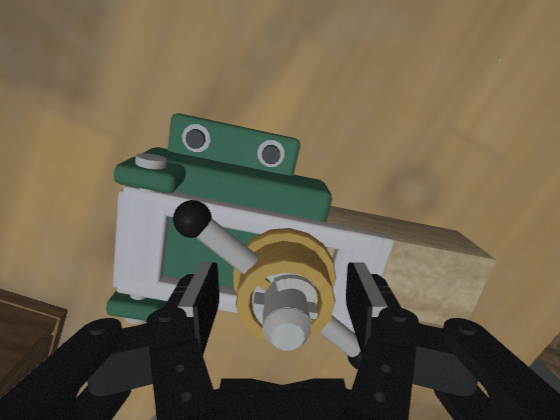

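View pics/s15z.png

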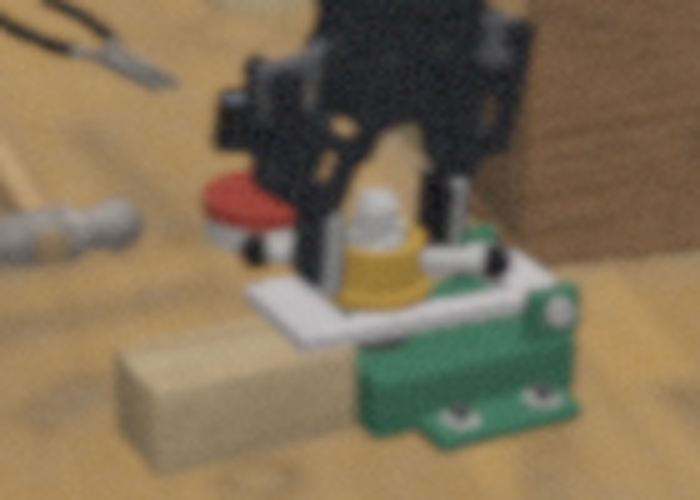

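The fork straddles the nut and both pads sit on the clockwise-driving side. Turning clockwise.

Request:
drive_tool --plan '[[[0,0,0.1,0.1,0.35],[0,0,0,0.1,0.35],[0,0,0,0.1,0.35],[0,0,0,0.1,0.35],[0,0,0,0.1,0.35],[0,0,0,0.1,0.35]]]'

```text
clock: 14.72
tool_pos: [0.5724, -0.2645, 0.0582]
eef_rot: [-0.015, -0.648, 0.761, 0.021]
force: [-0.3, 0.4, 1.4]
gripper_width: 0.0575
```

```bash
python3 st.py 570.3 -263.3 53.5 4.6; python3 -c "
from h import *
f=grab('wrist','w16.png')"
```

```text
14.72 tcp [ 572.4 -264.5   58.2] yaw 4.552 F [-0.3  0.4  1.4] T [ 0.07 -0.06  0.  ] w 57.5 q6 -1.95
move cm [-0.09  0.2   0.48] turn [np.float64(-0.048)]
```

View pics/w16.png

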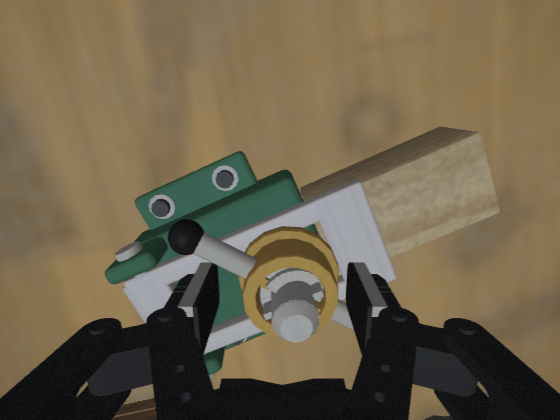

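Request:
drive_tool --plan '[[[-0.1,0.2,0.5,0.1,0.35],[0,0,0.1,0.1,0.35],[0,0,0.1,0.1,0.35],[0,0,0.1,0.1,0.35],[0,0,0.1,0.1,0.35]]]'

```text
clock: 15.18
tool_pos: [0.5719, -0.2646, 0.0527]
eef_rot: [-0.018, -0.433, 0.901, 0.014]
force: [-0.9, -0.3, 0.3]
gripper_width: 0.0578
```

```bash
python3 st.py 570.3 -263.3 53.5 4.0
```

```text
15.18 tcp [ 571.9 -264.6   52.7] yaw 4.037 F [-0.9 -0.3  0.3] T [-0.01  0.13  0.05] w 57.8 q6 -1.44
move cm [ 0.    0.21 -0.08] turn [np.float64(0.037)]
```

Request:
drive_tool --plan '[[[0,0.2,-0.1,0.1,0.35],[0,0,0,0.1,0.35],[0,0,0,0.1,0.35],[0,0,0,0.1,0.35]]]'

```text
clock: 15.52
tool_pos: [0.5706, -0.264, 0.0556]
eef_rot: [-0.021, -0.24, 0.971, 0.008]
force: [-0.4, 0.0, -1.0]
gripper_width: 0.0576
```

```bash
python3 st.py 570.3 -263.3 53.5 3.6; python3 -c "
from h import *
f=grab('wrist','w17.png')"
```

```text
15.52 tcp [ 570.6 -264.    55.6] yaw 3.626 F [-0.4  0.  -1. ] T [ 0.02  0.05 -0.05] w 57.6 q6 -1.03
move cm [-0.02  0.07  0.21] turn [np.float64(0.026)]
```

View pics/w17.png

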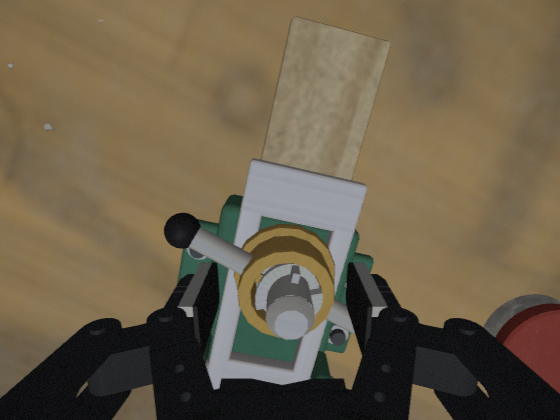

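The nut has turned about 70° and is following. Continuing, watching the torque.

Request:
drive_tool --plan '[[[0,0.1,0.2,0.1,0.35],[0,0,0,0.1,0.35],[0,0,0.1,0.1,0.35]]]'

```text
clock: 15.82
tool_pos: [0.5704, -0.2636, 0.0543]
eef_rot: [-0.021, -0.09, 0.996, 0.005]
force: [-0.3, 0.1, 1.8]
gripper_width: 0.0579
```

```bash
python3 st.py 570.3 -263.3 53.5 3.3
```

```text
15.82 tcp [ 570.4 -263.6   54.3] yaw 3.322 F [-0.3  0.1  1.8] T [0.09 0.17 0.03] w 57.9 q6 -0.72
move cm [0.   0.04 0.08] turn [np.float64(0.022)]
```

Request:
drive_tool --plan '[[[0,0,0.1,0.1,0.35],[0,0,0.1,0.1,0.35]]]'

```text
clock: 15.98
tool_pos: [0.5692, -0.2629, 0.0533]
eef_rot: [-0.022, 0.01, 1.0, 0.003]
force: [-2.9, 1.6, 4.6]
gripper_width: 0.0573
```

```bash
python3 st.py 570.3 -263.3 53.5 3.1
```

```text
15.98 tcp [ 569.2 -262.9   53.3] yaw 3.121 F [-2.9  1.6  4.6] T [0.46 0.51 0.26] w 57.3 q6 -0.52
move cm [-0.11 -0.03 -0.03] turn [np.float64(0.021)]
```

Request:
drive_tool --plan '[[[0,0,0,0.1,0.35],[0,0,0,0.1,0.35]]]'

```text
clock: 16.15
tool_pos: [0.5689, -0.2626, 0.0537]
eef_rot: [-0.023, 0.11, 0.994, 0.001]
force: [0.9, -1.7, -5.3]
gripper_width: 0.0576
```

```bash
python3 st.py 570.3 -263.3 53.5 2.9
```

```text
16.15 tcp [ 568.9 -262.6   53.7] yaw 2.922 F [ 0.9 -1.7 -5.3] T [-0.14 -0.46  0.75] w 57.6 q6 -0.32
move cm [-0.15 -0.04  0.02] turn [np.float64(0.022)]
```

Resistance has begun: Tz = 0.75 N m, about 113° after the drop. I'll tighten further in small steps.

Request:
drive_tool --plan '[[[-0.1,0,0,0.08,0.35]]]'

```text
clock: 16.23
tool_pos: [0.5692, -0.2627, 0.0536]
eef_rot: [-0.023, 0.148, 0.989, -0.0]
force: [-3.2, -1.9, -1.5]
gripper_width: 0.0577
```

```bash
python3 st.py 570.3 -263.3 53.5 2.8
```

```text
16.23 tcp [ 569.2 -262.7   53.6] yaw 2.844 F [-3.2 -1.9 -1.5] T [0.02 0.34 1.01] w 57.7 q6 -0.24
move cm [-0.12 -0.02  0.  ] turn [np.float64(0.044)]
```

Request:
drive_tool --plan '[[[0,0,0,0.08,0.35]]]'

```text
clock: 16.32
tool_pos: [0.5693, -0.2628, 0.0536]
eef_rot: [-0.023, 0.186, 0.982, -0.001]
force: [0.8, -1.8, -2.5]
gripper_width: 0.0579
```

```bash
python3 st.py 570.3 -263.3 53.5 2.7
```

```text
16.32 tcp [ 569.3 -262.8   53.6] yaw 2.767 F [ 0.8 -1.8 -2.5] T [-0.04 -0.49  1.17] w 57.9 q6 -0.17
move cm [-0.12 -0.01  0.  ] turn [np.float64(0.067)]
```

Request:
drive_tool --plan '[[[0,0,0,0.08,0.35],[0,0,0,0.03,0.35]]]'

```text
clock: 16.48
tool_pos: [0.5694, -0.2629, 0.0536]
eef_rot: [-0.023, 0.237, 0.971, -0.003]
force: [-0.8, -1.6, -2.4]
gripper_width: 0.0575
```

```bash
python3 st.py 570.3 -263.3 53.5 2.7; python3 -c "
from h import *
f=grab('wrist','w18.png');f=grab('side','s18.png')
a=f['pixels'][165:265,215:355]; cv2.imwrite('pics/s18z.png',cv2.resize(a,None,fx=5,fy=5,interpolation=cv2.INTER_CUBIC))"
```

```text
16.48 tcp [ 569.4 -262.9   53.6] yaw 2.664 F [-0.8 -1.6 -2.4] T [-0.11 -0.32  1.04] w 57.5 q6 -0.06
move cm [-0.1   0.01  0.  ] turn [np.float64(-0.036)]
```

View pics/s18z.png

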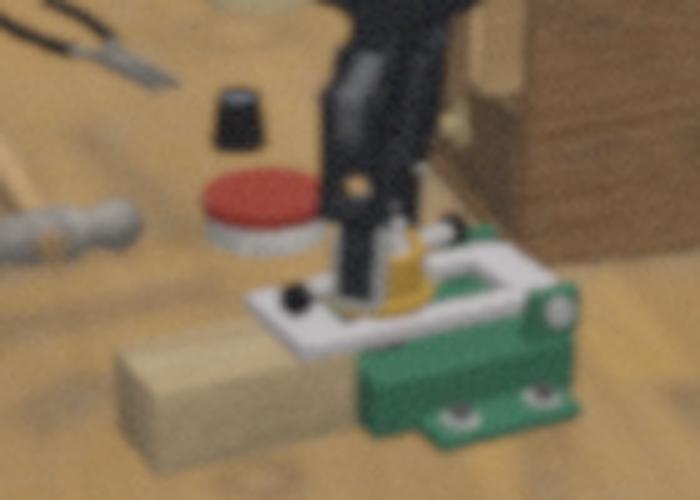

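View pics/w18.png

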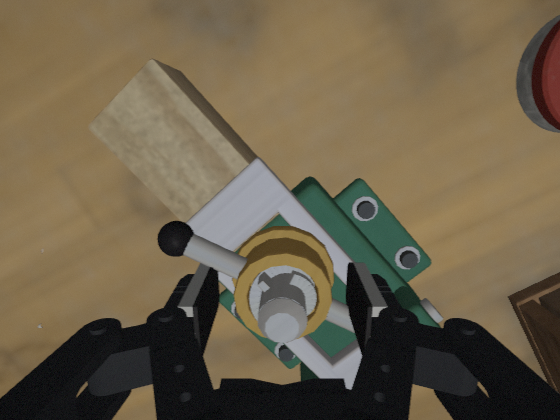

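Request:
drive_tool --plan '[[[0,0,0,0.1,0.35],[0,0,0,0.06,0.35],[0,0,0,0,0.35]]]'

```text
clock: 16.83
tool_pos: [0.5696, -0.2634, 0.0536]
eef_rot: [-0.023, 0.307, 0.951, -0.005]
force: [-0.8, -1.1, -2.5]
gripper_width: 0.0576
```

```bash
python3 st.py 570.3 -263.3 53.5 2.5
```

```text
16.83 tcp [ 569.6 -263.4   53.6] yaw 2.517 F [-0.8 -1.1 -2.5] T [-0.06 -0.22  0.95] w 57.6 q6 0.08
move cm [-0.05  0.05  0.  ] turn [np.float64(0.017)]
```

```bash
python3 -c "
from h import *
f=grab('wrist','w19.png')"
```

```text
(no output)
```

View pics/w19.png

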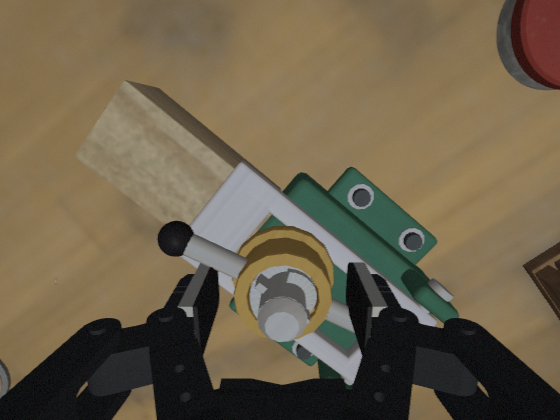

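```bash
python3 - <<'E'
from tri import *
w=grab('wrist');s=grab('side','s19.png');im=w['pixels']
m=(im[205:270,140:205].max(2)<45).astype(np.uint8)
n,l,st,c=cv2.connectedComponentsWithStats(m)
pw=None
for i in range(1,n):
    if st[i,4]>400: print(st[i],c[i]+[140,205]);pw=c[i]+[140,205]
sub=s['pixels'][205:245,255:300]; m=(sub.max(2)<75).astype(np.uint8)
n,l,st,c=cv2.connectedComponentsWithStats(m)
for i in range(1,n):
    if st[i,4]>5:
        ps=c[i]+[255,205];t,e=tri(w,pw,s,ps);print('s',st[i],ps,t,e,np.hypot(t[0]-570.3,t[1]+263.3),np.degrees(np.arctan2(t[1]+263.3,t[0]-570.3)))
a=s['pixels'][165:265,215:355]; cv2.imwrite('pics/s19z.png',cv2.resize(a,None,fx=5,fy=5,interpolation=cv2.INTER_CUBIC))
E
python3 st.py
```

```text
[ 18  16  35  35 908] [174.21145374 237.50440529]
s [ 20   0  15  19 145] [283.22758621 212.10344828] [ 537.9 -281.8   83.2] 27.8 37.30965022618141 -150.27416650139628
s [41  0  4  5 18] [297.66666667 206.83333333] [ 552.1 -282.5   91.1] 58.1 26.4552452266086 -133.4683922079889
s [15 16  4  5 17] [271.41176471 223.11764706] [ 526.  -287.7   65. ] 0.8 50.57519154684434 -151.15446349824012
16.98 tcp [ 569.6 -263.4   53.6] yaw 2.516 F [-1.3 -2.  -2.2] T [-0.05 -0.3   1.06] w 57.6 q6 0.08
```

View pics/s19z.png

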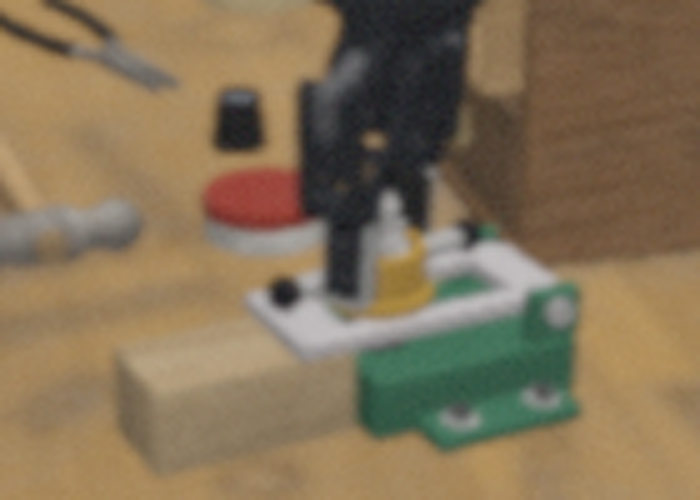

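The ball is at z = 65.0, so the underside is at about 49 mm, and the arm is at 29° (about 134° turned). One more nudge.

Request:
drive_tool --plan '[[[0,0,0,0.1,0.35],[0,0,0,0.1,0.35],[0,0,0,0.06,0.35]]]'

```text
clock: 17.23
tool_pos: [0.5693, -0.2637, 0.0535]
eef_rot: [-0.022, 0.426, 0.904, -0.009]
force: [-1.8, -2.1, -2.3]
gripper_width: 0.0576
```

```bash
python3 st.py 570.3 -263.3 53.5 2.25
```

```text
17.23 tcp [ 569.3 -263.7   53.5] yaw 2.261 F [-1.8 -2.1 -2.3] T [-0.06 -0.41  2.1 ] w 57.6 q6 0.34
move cm [-0.03  0.1  -0.01] turn [np.float64(0.011)]
```

Torque has doubled to 2.1 N m, so it's firmly tight. I'll ease the fork back off the arms and lift clear.

Request:
drive_tool --plan '[[[0,0,0,-0.1,0.35],[0,0,0,-0.1,0.35],[0,0,0,-0.05,0.35],[0,0,0,0,0.35]]]'

```text
clock: 17.57
tool_pos: [0.5701, -0.2636, 0.0548]
eef_rot: [-0.022, 0.305, 0.952, -0.005]
force: [-0.2, -0.0, 0.0]
gripper_width: 0.0575
```

```bash
python3 st.py 570.3 -263.3 53.5 2.5
```

```text
17.57 tcp [ 570.1 -263.6   54.8] yaw 2.521 F [-0.2 -0.   0. ] T [ 0.01 -0.04 -0.  ] w 57.5 q6 0.08
move cm [-0.    0.04  0.13] turn [np.float64(0.021)]
```

Request:
drive_tool --plan '[[[0,0,-1,0,0.35],[0,0,-2,0,0.35],[0,0,-3,0,0.35],[0,0,-3,0,0.35],[0,0,-3,0,0.35],[0,0,0,0,0.35]]]'

```text
clock: 18.07
tool_pos: [0.5746, -0.263, 0.1822]
eef_rot: [-0.023, 0.31, 0.951, -0.004]
force: [0.5, -0.5, 0.6]
gripper_width: 0.0572
```

```bash
python3 st.py; python3 - <<'E'
from tri import *
import pickle
w=grab('wrist','w20.png');s=grab('side','s20.png');pickle.dump((w,s),open('f20.pkl','wb'))
a=s['pixels'][165:265,215:355]; cv2.imwrite('pics/s20z.png',cv2.resize(a,None,fx=5,fy=5,interpolation=cv2.INTER_CUBIC))
E
```

```text
18.07 tcp [ 574.6 -263.   182.2] yaw 2.512 F [ 0.5 -0.5  0.6] T [-0.13 -0.12 -0.01] w 57.2 q6 0.09
```

View pics/w20.png

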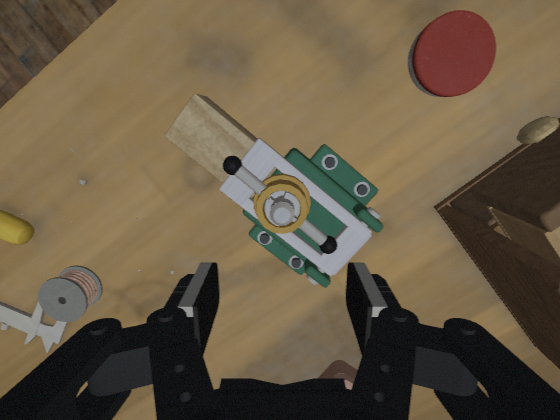

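View pics/s20z.png

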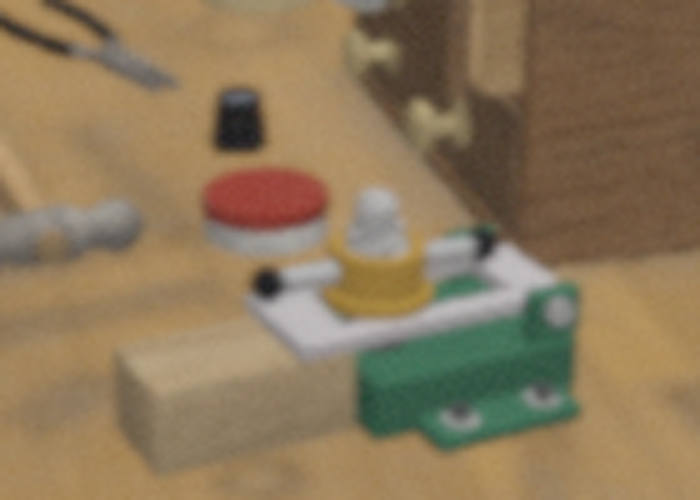

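```bash
python3 - <<'E'
from tri import *
from chk import H
import pickle
w,s=pickle.load(open('f20.pkl','rb'))
a=tri(w,(233,165),s,(268,221.5));b=tri(w,(328,245),s,(311.4,213.2));print(a,b,(a[0]+b[0])/2,'arm deg',np.degrees(np.arctan2(*(b[0]-a[0])[1::-1])))
z=w['pixels'][80:300,150:400];cv2.imwrite('pics/w20z.png',cv2.resize(z,None,fx=2.6,fy=2.6,interpolation=cv2.INTER_CUBIC))
print([H(w,*p,.04) for p in [(198,95),(166,137),(253,146),(223,184)]])
E
```

```text
(array([ 521.9, -275.6,   63.4]), np.float64(0.2)) (array([ 620.2, -252.9,   62.9]), np.float64(0.7)) [ 571.05 -264.25   63.15] arm deg 13.00313028063737
[array([-106.5,   22.5]), array([-107.9,  -21.5]), array([-47.3,  18.8]), array([-47.4, -23. ])]
```

View pics/w20z.png

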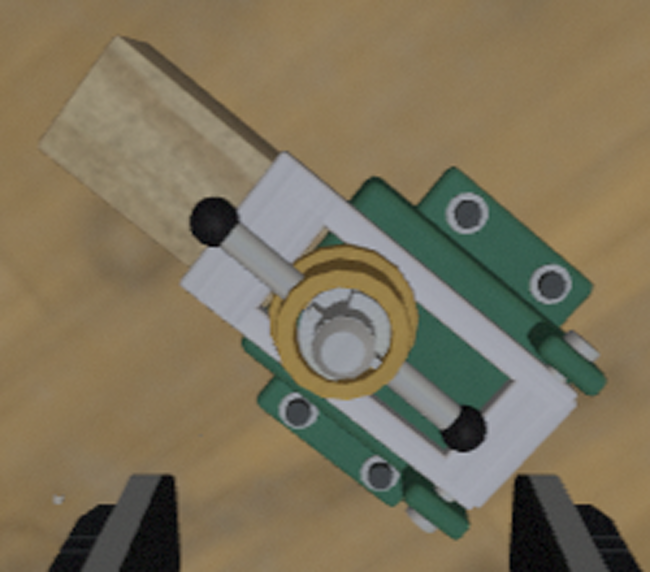

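```bash
python3 -c "
from plant import finish_job
print(finish_job())"
```

```text
the job is handed in; nothing more can be done
None
```

I clamped the beech block in the hold-down and handed the job in at about 18 s of the 59 s allowed. `finish_job` gives no verdict, so the checks below are my own.

**What I did**
- **Block:** I gripped it by its sides, squared it, and pushed it under the strap until it met the stop with about 10 N.
- **Backing off:** I set the half-open fingers as a fork over the nut's two arms and turned it anticlockwise about 65° until it dropped. Its underside then measured about 50.8 mm.
- **Tightening:** I lifted the fork off, re-indexed it, and screwed the nut clockwise about 150° until the wrist torque reached 2.1 N m. I then backed the fork off and lifted it clear.

**Last checks**

| Check | Result |
|---|---|
| Nut height | Underside at about 47.2 mm (limit 51.5 mm, expected about 48 mm) |
| Nut position | Balls level within 0.5 mm, centred within about 1 mm, no loosening after release |
| Block | Square by eye, centred within about 2 mm |
| Strap | Lies on the block in the side view |
| Tool | Clear of everything, forces about 0 N |
| Red tin, spool and loupe | Never approached, and look unmoved in the final pictures |

**Disagreements and limits**
- **Block end:** the last wrist picture put its rear end at x about -107 mm, against -110 mm measured before tightening. With the stop solid I take this as camera error at a tilted view, and it is within tolerance either way.
- **Resistance:** it lasted about 50° instead of the 20° described, with torque level near 1 N m before it rose.
- **Strap force:** I could not measure it directly; I judged it from the torque and the nut height.

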